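# Offer up a lantern glass above its gasket

### The job

The gallery lantern lies on its back on the bench with its glass out: first turn its three captive clip screws anticlockwise, each until its clip is right back against its stop, so that the seat is clear. Then take the yellow glass lens from the zinc-lined tray by its raised dome, carry it over the tray's side and the key block, and hold it level and square over the gasket, centred, about a centimetre above it, without the glass ever touching the lantern. Finish still holding the lens there, steady, so the gasket can be checked from the side before the glass is let down; leave the key block, the lock bolt and the two tokens where they are.

Things in the scene. Friction and masses are not known exactly. Their poses are not given: they have to be found in the camera images.
- lantern: dark metal lantern fixed on its back on the bench, housing 210 (x) x 190 (y) mm, flat face 60 mm above the bench; origin at the centre of its underside. In its face an 86 (x) x 60 mm opening with a flat black gasket 108 x 82 mm inside a bead (122 x 96 mm) 2 mm higher than the gasket. Its gabled head with eaves and ring reaches x +172 mm, y +-106 mm, no higher than 62 mm; a brass cable gland sticks out 30 mm at the -x end
- seat (a point): centre of the top surface of the gasket, 62 mm above the bench; axes as the lantern's. The lens, when fitted, lies here with its long side along x (either way round)
- clip_a (a joint): turn of the clip screw at the lantern's (x +46, y +70) mm, rad: 0 = tongue straight in over the seat, grows anticlockwise from above, 1.4 = on its end stop, tongue clear. Starts at 0 to 0.35, friction 0.06 N m, stays where left, does not rise. Steel tongue 14 mm wide, reaching 36 mm from the axis, its top 74 mm above the bench; bar above it: see point clip_a_grip
- clip_b (a joint): the same for the clip screw near the lantern's (x -46, y +70) mm, also anticlockwise, 0 to 1.4
- clip_c (a joint): the same for the clip screw near the lantern's (x 0, y -70) mm, also anticlockwise, 0 to 1.4 (its tongue points to +y at 0)
- clip_a_grip (a point): on the axis of clip screw a, 99 mm above the bench, inside its upright thumb bar: 42 mm long, 12 mm thick, 26 mm high (84 to 110 mm above the bench). The bar lies in line with the tongue, along this point's y axis, and turns with it: at joint 0 it is parallel to the lantern's y
- clip_b_grip (a point): the same on clip screw b
- clip_c_grip (a point): the same on clip screw c
- lens: yellow pressed-glass lantern lens, 0.33 kg, flange down in the tray; origin at the centre of the flange's underside, z up. Flange 110 (x) x 84 (y) x 8 mm; on it an oblong dome 78 (x) x 50 (y) mm, sides upright from 8 to 42 mm above the underside, narrowing to its top at 48 mm. Grip across the dome's 50 mm (along y), fingertips just above the flange
- tray: zinc-lined oak tray fixed on the bench, 280 (x) x 360 (y) mm outside, 45 mm high, walls 10 mm, inner floor 10 mm above the bench; origin at the centre of its underside
- chute_mouth (a point): middle of the lower lip of the fixed galvanised chute, 150 mm wide along world x, whose mouth hangs 125 mm above the bench over the tray's far end; from here the chute rises towards +y at about 25 degrees, side walls 45 mm high. Keep clear of it
- key_block: black walnut key block, loose, standing on the bench between tray and lantern: 130 (x) x 50 (y) x 45 mm with three upright keys, whole height 95 mm; origin at the centre of its underside. To be left alone
- lock_bolt: iron lock bolt lying in the tray: bar 140 (x) x 18 x 14 mm with a ball knob 38 mm high; origin under the bar's centre. To be left alone
- token1: pewter token, disc 32 mm across, 5 mm thick, lying in the tray; origin at the centre of its underside. To be left alone
- token2: pewter token, same as the other. To be left alone
Mind the look-alikes: they are no part of the job. Of the things shaped like the lens, the yellow one is meant.

How it is judged (in metres and radians):
On the way, in this order (a step that is already met when the one before it is completed fails the run):
1. all three clips are turned back to their stops (value of joint each of clip_a, clip_b, clip_c above 1.3 rad), for 0.2 s.
2. the lens is held clear above the tray's rim (height (world z) of lens above 0.06 m and contact force between lens and the fingers above 1 N), for 0.2 s.
At the end, for the whole second after the job is handed in: All three clips past 1.3 rad; fingers hold the lens still (under 20 mm/s), its underside 4 to 18 mm above the gasket, centred within 7 mm, long side within 0.09 rad of the seat, level within 0.07 rad, not touching the lantern; key block, bolt and tokens within 15 mm of their starts (all of step 1 and horizontal distance between lens and seat below 0.007 m and z of lens in the frame of seat between 0.004 and 0.018 m and angle between the x axis of lens and the x axis of lantern, either way round below 0.09 rad and angle between lens's own z axis and vertical below 0.07 rad and contact force between lens and the fingers above 1 N and contact force between lens and lantern below 0.1 N and linear speed of lens below 0.02 m/s and distance of each of lock_bolt, token1, token2, key_block from where it was at the start of the episode below 0.015 m); the arm keeps its last pose, push and grip.
It fails at once if the glass touches the lantern (contact force between lens and lantern above 0.5 N).
It fails at once if the lock_bolt is disturbed (distance of lock_bolt from where it was at the start of the episode above 0.015 m).
It fails at once if the token1 is disturbed (distance of token1 from where it was at the start of the episode above 0.015 m).
It fails at once if the token2 is disturbed (distance of token2 from where it was at the start of the episode above 0.015 m).
It fails at once if the key_block is disturbed (distance of key_block from where it was at the start of the episode above 0.015 m).
It also fails if it takes over 67 s, if anything falls off the work surface, if the arm or the gripper's body presses on something with over 40 N, if the wrist force passes 120 N, or if a joint passes its speed limit or range.

### The arm

A 6-joint arm with a two-finger parallel gripper is mounted at the origin on the work surface. World frame = base frame: x ahead of the robot, y to its left, z up, the work surface at z = 0. Lengths are in mm, angles in degrees, forces in N, time in s.
With the tool pointing down it reaches from about 325 to 925 mm from the base axis. Payload 3.1 kg.
Tool frame: the origin (TCP) lies at the very end of the fingers, on their centre line; the grasp point (between the pads) lies grasp_offset behind it (grasp_offset is the distance from the TCP to the grasp point, in mm); z points along the fingers, x is the direction in which the jaws open and shut, and the axes are right-handed (so a half turn about z gives the same grasp; the last joint's range is limited). The gripper opens to 85 mm and grips with 20 to 120 N. Pads are 22 mm wide; open, the fingers measure 114 mm over their backs; the gripper's body (76 mm by 85 mm) begins 54 mm behind the grasp point. The pads swing forward as they close: fully open they stand 13 mm farther back than shut.
Start: joints at [59.232, 12.427, 92.441, -0, 75.132, -6.429], TCP at [257.57, 569.471, 231.3] pointing down, gripper open.
Joint ranges: [-157.48, 157.48], [-44.54, 120.13], [17.64, 146.25], [-64.5, 244.5], [7.68, 150.69], [-147.95, 147.95]. Speed limits (degrees/s): [159.86, 159.86, 180, 180, 180, 180].

### API

Orientations are given as [roll, pitch, yaw] about the fixed x, y, z axes, in that order (R = Rz(yaw) Ry(pitch) Rx(roll)).
In Python, from station import * gives the robot as it stands. Calls block until the motion is done:
- goto(position, orientation): joint-space move of the TCP to a pose.
- move_l(position, attitude=None, speed=150): straight line of the TCP; attitude=None keeps the orientation; speed is the mean speed in mm/s.
- move_j(angles): joint-space move.
- grip(opening, squeeze=None): finger opening in mm; squeeze is the grip in N (None keeps the last); returns when the fingers have stopped.
- wait(seconds).
- solve_ik(position, orientation): joint angles nearest the present ones, or None.
- get_obs(): the state.
- get_image(name): name is "scene" or "top"; returns the picture (384x512x3 uint8, red, green, blue); there is no depth.
- get_calibration(name): a dict with "fx", "fy", "cx", "cy" (pixels), "R" (3x3) and "t" (3): a world point X has camera coordinates R X + t. Camera axes: x right, y down, z forward; pixel columns grow to the right and rows downward; lengths in mm; the calibration is good to about 2 mm. A picture is of the moment at which its call begins. get_calibration takes no time and is no camera call.
A pose or a line that the arm cannot do raises Unreachable and nothing moves.
- sign_off(): hands the job in, once; it reports no verdict.
Trained networks look in the newest picture that a camera, given by its name, has taken for a name from the list of things; names that differ only in an ending like _2 or _b are one class to them, and where a whole thing is asked for, a point or a joint stands for the part that bears it (a point fixed in the world has none). Each returns a list of dicts, best first, with "score" (0 to 1); they miss things now and then, are a little off and sometimes report something else, mostly with a low value. They report only what shows in the picture. A call takes as long as a camera call. They do not tell look-alikes from the thing itself.
- spot_in(name, camera): "extent" ([centre column, centre row, width, height] in pixels, round what is visible of it).
- regions_of(name, camera): "region" (384x512 bool, what is visible of it) and "extent" ([centre column, centre row, width, height] in pixels, round what is visible of it).
The state is a dict: "t": time; "joint_pos": joint angles; "qvel": joint speeds; "effort": joint torques, N m; "tcp_pos": TCP position; "ee_rot": TCP orientation; "wrist_force": force on the tool from outside, world axes, zero at the start; "moment": the same for the moment, N m; "grip_width": finger opening in mm.
Only numpy, scipy, OpenCV 4.12 (cv2) and the standard library are available. Lean on these libraries where they do the work, as an engineer would, in place of code of your own. Each camera call takes 0.05 s, during which the arm holds its last target.

## Working session

There is one attempt and no reset: what is moved stays moved. The work goes in short steps, each a Python script; the robot and the scene stay as the last script left them, time stands still between calls to the robot, and variables do not carry over. Pictures are saved under pics/ and viewed, and the job is handed in when it is done.

```bash
mkdir -p pics; ls; python3 - <<'E'
from station import *
import cv2
for n in("scene","top"):
    im=get_image(n); cv2.imwrite(f"pics/{n}0.png",cv2.cvtColor(im,cv2.COLOR_RGB2BGR))
    c=get_calibration(n); print(n,c)
    for k in("lens","lantern","clip_a","clip_a_grip","tray","key_block","lock_bolt","token1"):
        print(k,[(round(d["score"],2),[round(float(v)) for v in d["extent"]]) for d in spot_in(k,n)])
print(get_obs())
E
```

```text
pics
scene {'fx': 352.2494054497879, 'fy': 352.2494054497879, 'cx': 255.65930847756277, 'cy': 190.0989286495412, 'R': array([[-0.72322789,  0.69033415, -0.01949823],
       [ 0.39949125,  0.39516277, -0.82719594],
       [-0.56333663, -0.60604055, -0.56157519]]), 't': array([ 279.95243276, -145.64333916, 1522.71018318])}
lens [(0.83, [200, 236, 29, 31]), (0.81, [367, 217, 32, 28]), (0.78, [277, 191, 26, 25]), (0.7, [295, 247, 47, 32])]
lantern [(0.84, [186, 189, 80, 56])]
clip_a [(0.68, [183, 188, 6, 13]), (0.62, [186, 171, 8, 18]), (0.49, [210, 181, 11, 10])]
clip_a_grip []
tray [(0.89, [306, 266, 146, 126]), (0.57, [296, 250, 46, 34])]
key_block [(0.97, [244, 210, 35, 39])]
lock_bolt [(0.77, [350, 287, 36, 33])]
token1 []
top {'fx': 417.8668443560898, 'fy': 417.8668443560898, 'cx': 249.9409126918941, 'cy': 190.97541702642891, 'R': array([[ 0.02961399, -0.99952868,  0.00808908],
       [-0.99150095, -0.03039988, -0.12649788],
       [ 0.12668417, -0.00427423, -0.9919339 ]]), 't': array([ 101.5833761 ,  491.26478677, 1106.79348132])}
lens [(0.96, [271, 124, 49, 46]), (0.88, [159, 283
[... 484 characters left out ...]
8, 153, 13, 15]), (0.48, [134, 203, 12, 12])]
{'t': 0.9, 'joint_pos': array([ 5.92328522e+01,  1.24247422e+01,  9.24390866e+01, -9.39273971e-04,
        7.51326493e+01, -6.42786909e+00]), 'qvel': array([ 0.03814025,  0.08769368, -0.07586417,  0.12963135, -0.00459663,
        0.04806801]), 'effort': array([-7.27662564e-05, -3.96898878e+01, -3.04256022e+01, -1.15000721e-04,
        7.93901509e-04,  1.63985663e-05]), 'tcp_pos': array([257.57797042, 569.48441929, 231.34722863]), 'ee_rot': array([ 1.79998704e+02, -3.39814444e-03,  6.56609623e+01]), 'wrist_force': array([ 0.17977467, -0.51522072,  0.80985575]), 'moment': array([0.06250369, 0.03712807, 0.0400226 ]), 'grip_width': 85.02604722796458}
```

```bash
python3 - <<'E'
import cv2
a=cv2.imread("pics/top0.png"); 
cv2.imwrite("pics/t1.png",cv2.resize(a[100:310,80:420],None,fx=2.35,fy=2.35,interpolation=cv2.INTER_CUBIC))
a=cv2.imread("pics/scene0.png"); 
cv2.imwrite("pics/s1.png",cv2.resize(a[140:340,140:400],None,fx=3,fy=3,interpolation=cv2.INTER_CUBIC))
a=cv2.imread("pics/top0.png"); 
cv2.imwrite("pics/t2.png",cv2.resize(a[105:235,295:415],None,fx=4.6,fy=4.6,interpolation=cv2.INTER_CUBIC))
E
```

```text
(no output)
```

View pics/t1.png

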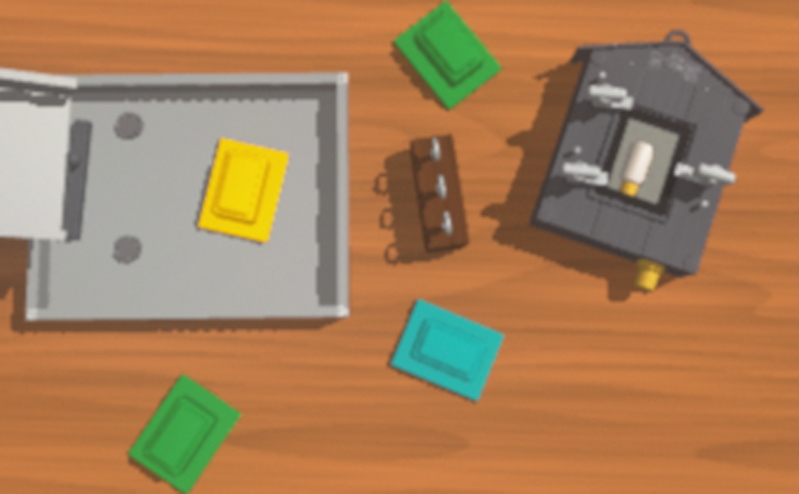

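View pics/s1.png

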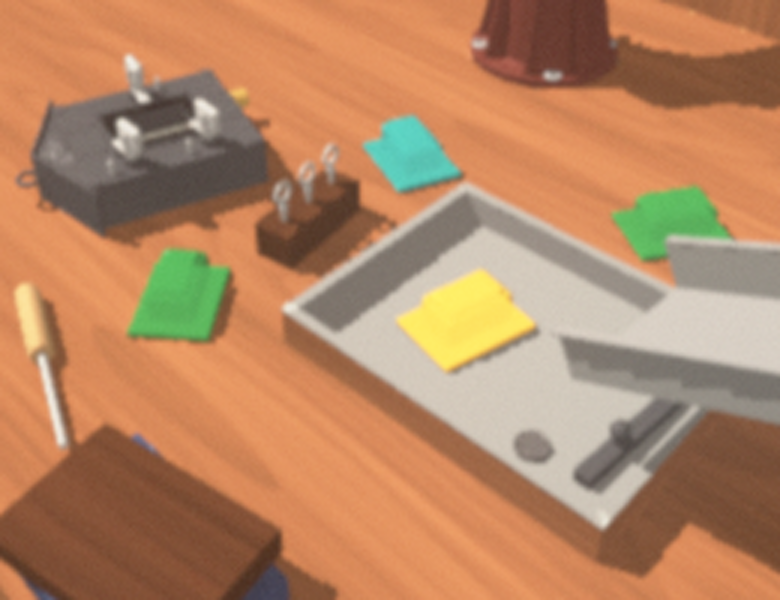

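View pics/t2.png

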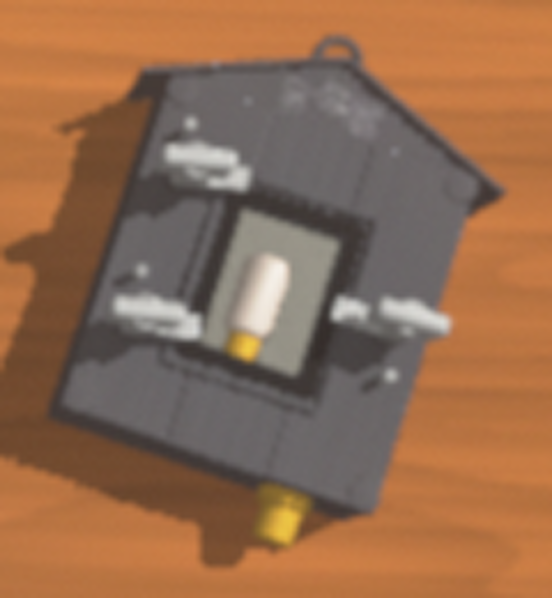

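```bash
cat > h.py <<'E'
import numpy as np, cv2
from station import *
C={n:get_calibration(n) for n in("scene","top")}
def proj(n,X):
    c=C[n]; P=np.atleast_2d(X)@np.array(c["R"]).T+np.array(c["t"])
    return np.c_[c["fx"]*P[:,0]/P[:,2]+c["cx"],c["fy"]*P[:,1]/P[:,2]+c["cy"]]
def ray(n,u,v,z):
    c=C[n];R=np.array(c["R"]);o=-R.T@np.array(c["t"]);d=R.T@np.array([(u-c["cx"])/c["fx"],(v-c["cy"])/c["fy"],1.])
    return o+d*(z-o[2])/d[2]
def W(pose,L):
    x,y,a=pose;L=np.atleast_2d(L).astype(float);c,s=np.cos(a),np.sin(a)
    return np.c_[x+c*L[:,0]-s*L[:,1],y+s*L[:,0]+c*L[:,1],L[:,2]]
def box(hx,hy,z):return np.array([[-hx,-hy,z],[hx,-hy,z],[hx,hy,z],[-hx,hy,z]])
def draw(im,n,pts,col,off,f,closed=True):
    p=(proj(n,pts)-off+0.5)*f-0.5
    cv2.polylines(im,[np.round(p*8).astype(int)],closed,col,1,cv2.LINE_AA,3)
CL={"a":(46,70,-np.pi/2),"b":(-46,70,-np.pi/2),"c":(0,-70,np.pi/2)}
def bar(k,q,z=110):
    x,y,a=CL[k];return W((x,y,a+q),box(21,6,z))
def tongue(k,q):
    x,y,a=CL[k];return W((x,y,a+q),np.array([[0,-7,74],[36,-7,74],[36,7,74],[0,7,74]]))
def shot(n,fn,crop,f,lan=None,q=None,lens=None,lz=10,im=None):
    if im is None: im=get_image(n)
    im=cv2.cvtColor(im,cv2.COLOR_RGB2BGR);x0,y0,x1,y1=crop
    b=cv2.resize(im[y0:y1,x0:x1],None,fx=f,fy=f,interpolation=cv2.INTER_CUBIC);o=np.array([x0,y0])
    if lan is not None:
        for p in(box(105,95,60),box(61,48,64),box(43,30,62)):draw(b,n,W(lan,p),(0,255,255),o,f)
        draw(b,n,W(lan,[[-105,-95,0],[-105,95,0],[105,95,0]]),(255,255,0),o,f,False)
        draw(b,n,W(lan,[[172,-4,30],[172,4,30]]),(0,255,0),o,f)
        for k in CL:
            if q:
                draw(b,n,W(lan,bar(k,q[k])),(0,0,255),o,f);draw(b,n,W(lan,tongue(k,q[k])),(255,0,0),o,f)
    if lens is not None:
        draw(b,n,W(lens,box(55,42,lz)),(0,0,0),o,f);draw(b,n,W(lens,box(55,42,lz+8)),(255,0,0),o,f);draw(b,n,W(lens,box(39,25,lz+42)),(0,0,255),o,f)
    cv2.imwrite(fn,b)
E
python3 - <<'E'
from h import *
from scipy.optimize import least_squares
im0=cv2.cvtColor(cv2.imread("pics/top0.png"),cv2.COLOR_BGR2RGB)
px=np.array([[62,410],[372,514],[337,42]])/4.6+[295,105]
L=np.array([[-105,95,60],[-105,-95,60],[172,0,50]])
r=least_squares(lambda p:(proj("top",W(p,L))-px).ravel(),[345,-160,-.3]);lan=r.x;print(lan,r.fun)
# lens yellow mask
for n in("top","scene"):
    im=cv2.cvtColor(cv2.imread(f"pics/{n}0.png"),cv2.COLOR_BGR2HSV)
    m=cv2.inRange(im,(20,130,120),(34,255,255));
    k,lab,st,ce=cv2.connectedComponentsWithStats(m);i=1+np.argmax(st[1:,4]);print(n,st[i],ce[i])
    rr=cv2.minAreaRect(np.argwhere(lab==i)[:,::-1].astype(np.float32));print(rr,[np.round(ray(n,*p,14),1) for p in cv2.boxPoints(rr)],ray(n,*rr[0],14))
q=dict(a=.2,b=.2,c=.2)
print(get_obs()["t"])
shot("top","pics/o1.png",(295,105,415,235),4.6,lan,q,im=im0)
im1=cv2.cvtColor(cv2.imread("pics/scene0.png"),cv2.COLOR_BGR2RGB)
shot("scene","pics/o2.png",(140,150,240,225),7,lan,q,im=im1)
import station; print(getattr(station,"grasp_offset",None),solve_ik([lan[0],lan[1],150],[180,0,0]))
E
```

```text
[ 5.50723295e+02 -1.56567701e+02 -2.86383964e-01] [-1.22357666  1.36345889  0.18603972  1.06309638  1.08114075 -2.62144519]
top [ 164  159   39   44 1199] [183.07005838 180.59299416]
((183.0, 180.5), (30.31694984436035, 39.775840759277344), 14.03624439239502) [array([468.6, 353.9,  14. ]), array([577.5, 333.1,  14. ]), array([559.2, 250.3,  14. ]), array([450.7, 272. ,  14. ])] [513.66488124 302.34834639  14.        ]
scene [273 231  45  32 795] [294.73710692 246.38993711]
((294.300048828125, 246.10003662109375), (24.59674644470215, 38.90758514404297), 63.43495178222656) [array([554.5, 244.1,  14. ]), array([418.8, 266. ,  14. ]), array([473.4, 352.6,  14. ]), array([596.6, 327.7,  14. ])] [513.56829286 298.86462182  14.        ]
0.9
18.700000000000003 [-2.28927662e+01  1.08679727e+01  1.03525365e+02 -2.54444375e-14
  6.56066625e+01 -2.28927662e+01]
```

View pics/o1.png

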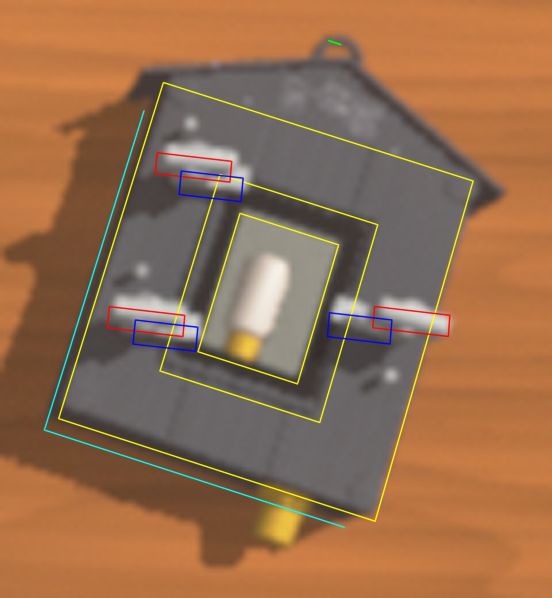

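View pics/o2.png

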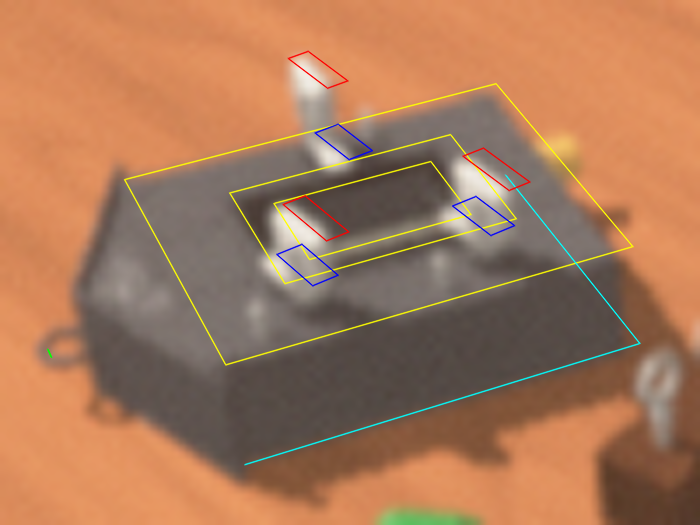

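```bash
python3 - <<'E'
from h import *
from scipy.optimize import least_squares
im0=cv2.cvtColor(cv2.imread("pics/top0.png"),cv2.COLOR_BGR2RGB)
im1=cv2.cvtColor(cv2.imread("pics/scene0.png"),cv2.COLOR_BGR2RGB)
pt=np.array([[66,405],[372,512],[240,205],[342,238],[305,375],[203,343]])/4.6+[295,105]
LT=np.array([[-105,95,60],[-105,-95,60],[43,30,62],[43,-30,62],[-43,-30,62],[-43,30,62]])
ps=np.array([[493,95],[622,256],[240,478],[632,350]])/7+[140,150]
LS=np.array([[-105,-95,60],[-105,95,60],[105,95,0],[-105,95,0]])
g=lambda p:np.r_[(proj("top",W(p,LT))-pt).ravel(),(proj("scene",W(p,LS))-ps).ravel()]
for f in (lambda p:g(p)[:12],lambda p:g(p)[12:],g):
    r=least_squares(f,[550,-160,-.3],loss="soft_l1",x_scale=[10,10,.1]);print(r.x,np.round(g(r.x),1))
lan=r.x
np.save("lan.npy",lan)
q=dict(a=.15,b=.2,c=.07)
shot("top","pics/o3.png",(305,115,405,205),7,lan,q,im=im0)
shot("scene","pics/o4.png",(140,150,240,225),7,lan,q,im=im1)
lens=(513.5,300.5,-.195)
shot("top","pics/o5.png",(150,145,220,215),8,lens=lens,im=im0)
shot("scene","pics/o6.png",(260,215,330,275),8,lens=lens,im=im1)
for p in W(lan,[[46,70,0],[-46,70,0],[0,-70,0]]):print(p,np.hypot(*p[:2]))
E
```

```text
[ 5.54793864e+02 -1.60232392e+02 -2.96506774e-01] [-1.   0.5  1.1  0.2  1.1 -0.2  0.2 -0.3 -0.9  0.  -0.3 -0.2 -1.1 -2.
 -0.6 -1.6 -1.8 -2.4 -1.  -1.1]
[ 5.59234844e+02 -1.48194470e+02 -2.85167736e-01] [-5.2 -0.8 -3.  -1.8 -3.6 -1.9 -4.4 -2.2 -5.3 -1.9 -4.7 -1.8 -0.5 -0.6
  0.8  0.  -0.6 -0.2  0.4  0.5]
[ 5.54559538e+02 -1.58506469e+02 -2.95950949e-01] [-1.6  0.6  0.4  0.3  0.4 -0.1 -0.4 -0.2 -1.6  0.1 -1.  -0.1 -0.8 -1.9
 -0.3 -1.4 -1.5 -2.2 -0.6 -1. ]
[ 618.97517022 -104.96558413    0.        ] 627.812101824592
[530.97484896 -78.13382199   0.        ] 536.6928212413965
[ 534.14406721 -225.4632354     0.        ] 579.7788846210489
```

View pics/o3.png

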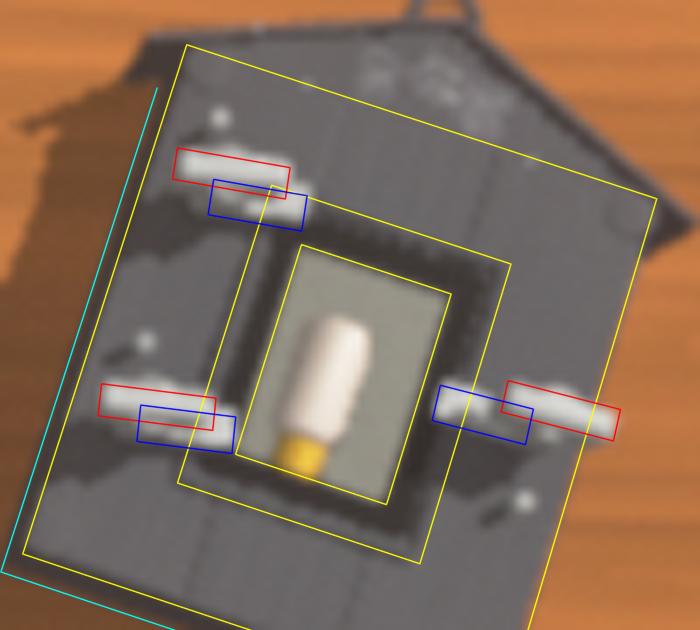

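View pics/o4.png

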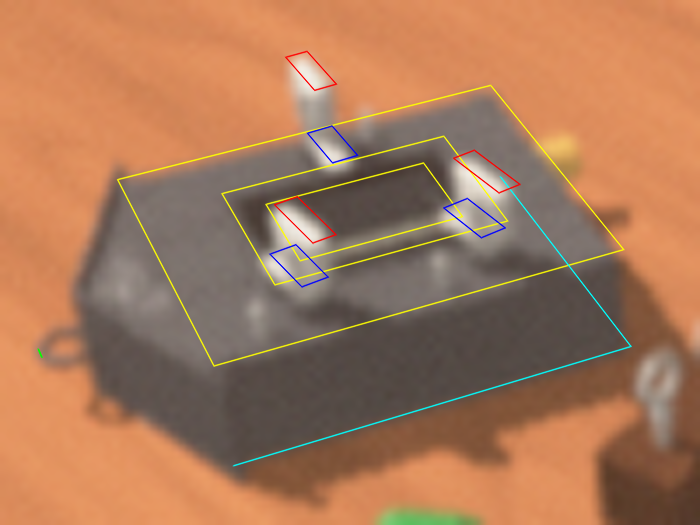

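View pics/o5.png

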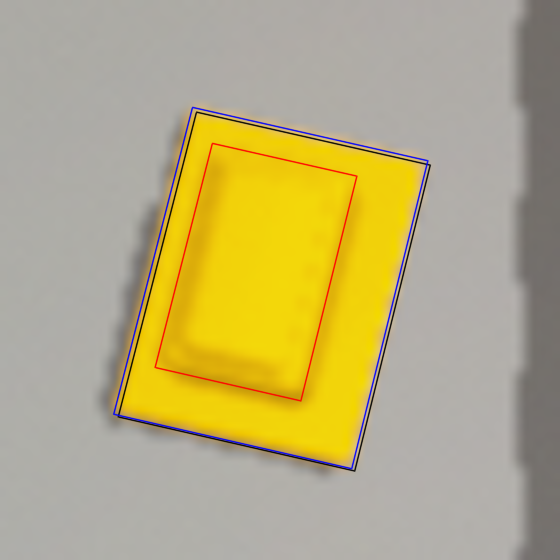

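View pics/o6.png

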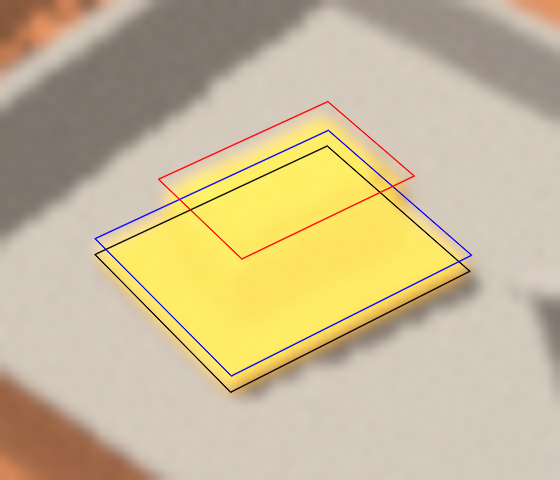

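```bash
cat >> h.py <<'E'
def st(tag=""):
    o=get_obs();print(tag,"t%.2f"%o["t"],"p",np.round(o["tcp_pos"],1),"yaw",np.round(o["ee_rot"][2],1),"F",np.round(o["wrist_force"],1),"M",np.round(o["moment"],2),"g",round(o["grip_width"],1));return o
def down(yaw):return [180,0,yaw]
E
python3 - <<'E'
from h import *
print(ray("top",112,168,125),ray("top",112,134,170))
lan=np.array([556.5,-158,np.radians(-16.9)]);np.save("lan.npy",lan)
y0=np.degrees(lan[2])
p=W(lan,[[46,70,0]])[0]
yaw=y0+np.degrees(.15)
print(p,yaw,solve_ik([p[0],p[1],84],down(yaw)),solve_ik([p[0],p[1],84],down(yaw+75)))
goto([320,250,260],down(45)); st()
goto([p[0],p[1],150],down(yaw)); grip(45,20); st()
move_l([p[0],p[1],84],None,100); st()
grip(0,20); st("grip")
E
```

```text
[523.36939833 463.97465201 125.        ] [599.01768432 455.01588038 170.        ]
[ 620.86257842 -104.39535002    0.        ] -8.30563307303765 [-1.59284142e+01  2.19691195e+01  9.74468756e+01 -2.54444375e-14
  6.05840049e+01 -7.62278110e+00] [-1.59284142e+01  2.19691195e+01  9.74468756e+01 -2.54444375e-14
  6.05840049e+01 -8.26227811e+01]
 t2.14 p [320.3 250.7 260.4] yaw 45.0 F [ 0.1 -1.1  0.4] M [ 0.04 -0.   -0.01] g 85.4
 t4.36 p [ 620.9 -104.2  150.1] yaw -8.3 F [ 0.7 -1.1 -0. ] M [-0.02 -0.01  0.  ] g 44.9
 t5.17 p [ 621.4 -104.5   84.4] yaw -8.3 F [ 0.6 -0.4  0.1] M [ 0.  0. -0.] g 45.1
grip t5.56 p [ 621.9 -104.7   85.1] yaw -8.3 F [ 1.3 -0.7  1.9] M [-0.01 -0.13  0.05] g 11.3
```

```bash
python3 - <<'E'
from h import *
lan=np.load("lan.npy");y0=np.degrees(lan[2]);p=W(lan,[[46,70,0]])[0]
for q in(.6,1.0,1.3,1.38,1.44):
    goto([p[0],p[1],84],down(y0+np.degrees(q))); st(q)
shot("top","pics/a1.png",(305,115,405,205),7)
E
```

```text
0.6 t6.07 p [ 621.5 -104.8   85.1] yaw 17.4 F [-0.2 -0.4  4.8] M [-0.09  0.12  0.02] g 11.7
1.0 t6.53 p [ 621.1 -104.9   85.1] yaw 40.3 F [-1.5 -1.   6.1] M [-0.14  0.24  0.03] g 11.7
1.3 t6.92 p [ 620.9 -105.2   85.1] yaw 57.5 F [-1.8 -1.7  7.2] M [-0.25  0.34 -0.  ] g 11.7
1.38 t7.17 p [ 620.9 -105.2   85.1] yaw 62.1 F [-1.9 -1.3  6.4] M [-0.22  0.39  0.02] g 11.6
1.44 t7.42 p [ 620.8 -105.2   85.2] yaw 65.3 F [-2.5 -1.1  6.7] M [-0.25  0.46 -0.93] g 11.6
```

View pics/a1.png

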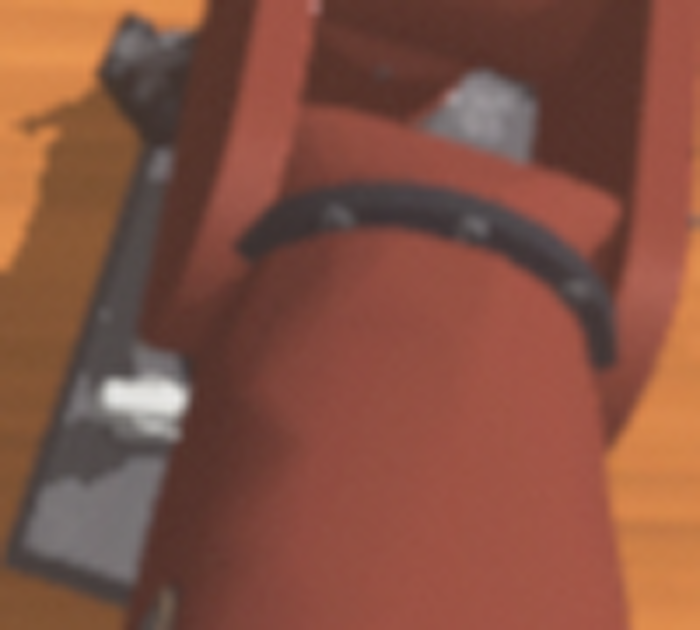

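```bash
python3 - <<'E'
from h import *
lan=np.load("lan.npy");y0=np.degrees(lan[2])
def rel():
    grip(45); o=get_obs()["tcp_pos"]; move_l([o[0],o[1],140],None,150)
def turn(k,q0):
    x,y,_=CL[k];p=W(lan,[[x,y,0]])[0]
    goto([p[0],p[1],140],down(y0+np.degrees(q0)))
    move_l([p[0],p[1],84],None,120);st(k)
    grip(0,20);o=st("grip")
    if not 9<o["grip_width"]<15 or np.linalg.norm(o["wrist_force"])>25: return False
    for q in(.8,1.36,1.44):
        goto([p[0],p[1],84],down(y0+np.degrees(q))); o=st(q)
        if np.linalg.norm(o["wrist_force"])>40:return False
    return True
rel()
if turn("b",.2):
    rel()
    if turn("c",.07): rel()
E
```

```text
b t10.18 p [533.2 -77.8  84.1] yaw -5.4 F [-0.3 -0.8 -0.4] M [-0.02 -0.01 -0.01] g 44.9
grip t10.57 p [534.1 -78.   85.3] yaw -5.4 F [2.  0.1 2.4] M [-0.01 -0.13  0.  ] g 11.7
0.8 t11.19 p [534.4 -77.9  85.2] yaw 28.8 F [2.3 0.4 5.1] M [ 0.05 -0.32  0.08] g 11.4
1.36 t11.78 p [534.5 -77.8  85.2] yaw 60.9 F [3.4 1.3 5.5] M [ 0.15 -0.48  0.08] g 11.5
1.44 t12.03 p [534.4 -77.7  85.2] yaw 65.2 F [ 3.1 -0.1  6. ] M [ 0.16 -0.35 -0.77] g 11.6
c t14.64 p [ 536.4 -224.8   84.1] yaw -12.9 F [-0.5  0.2 -1. ] M [ 0.02 -0.05  0.04] g 45.2
grip t15.03 p [ 535.  -225.2   85.2] yaw -12.9 F [-5.7  0.1  4.8] M [ 0.11  0.75 -0.06] g 11.6
0.8 t15.77 p [ 535.3 -225.1   85.2] yaw 28.9 F [-5.2  0.5  5.3] M [0.14 0.72 0.07] g 11.7
1.36 t16.36 p [ 535.4 -225.    85.2] yaw 61.0 F [-4.9  1.5  5. ] M [0.24 0.69 0.03] g 11.5
1.44 t16.61 p [ 535.4 -225.    85.3] yaw 65.3 F [-4.   2.1  6.5] M [ 0.12  0.84 -0.92] g 11.8
```

```bash
python3 - <<'E'
from h import *
lan=np.array([556.5,-158.2,np.radians(-17.2)]);np.save("lan.npy",lan)
o=get_obs()["tcp_pos"];print(o)
move_l([o[0],o[1],220],None,250)
goto([513.5,300.5,150],down(78.8)); grip(85); st()
shot("top","pics/b1.png",(305,115,405,205),7,lan,dict(a=1.4,b=1.4,c=1.4))
shot("scene","pics/b2.png",(140,140,400,340),3,lan,dict(a=1.4,b=1.4,c=1.4),lens=(513.5,300.5,-.195))
E
```

```text
[ 536.35258854 -224.92455551  140.07035123]
 t20.41 p [513.6 300.4 150.1] yaw 78.8 F [-0.5  0.7  0.2] M [-0.03 -0.02  0.02] g 85.3
```

View pics/b1.png

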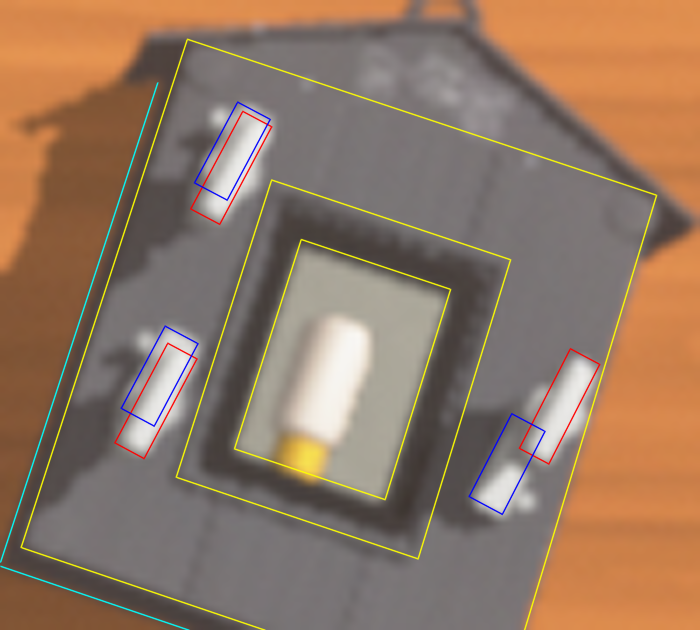

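View pics/b2.png

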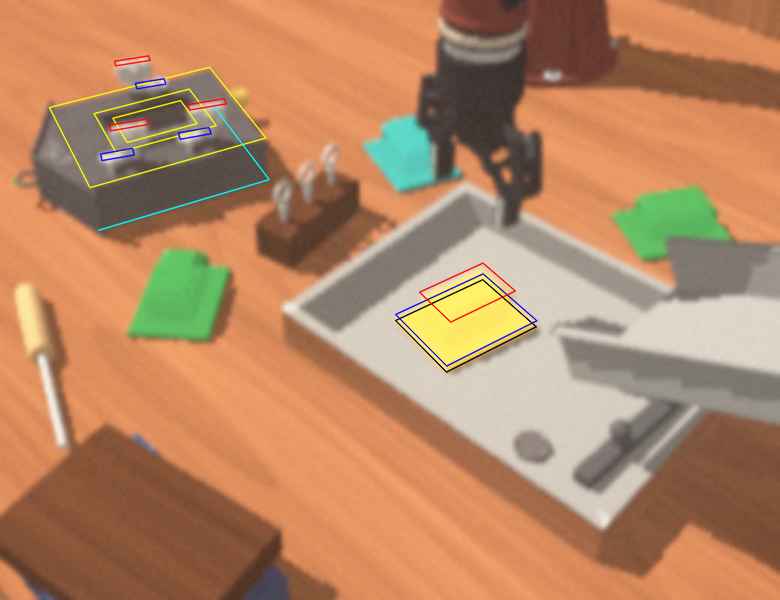

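```bash
python3 - <<'E'
from h import *
x,y=513.5,300.5
move_l([x,y,21],None,100);st("down")
grip(30,60);o=st("grip")
if 46<o["grip_width"]<54:
    move_l([x,y,30],None,40);st()
    move_l([x,y,180],None,150);st("lift")
    shot("top","pics/c1.png",(140,120,240,220),6)
    shot("scene","pics/c2.png",(220,120,380,280),4)
E
```

```text
down t21.95 p [514.3 300.8  22. ] yaw 78.8 F [ 0.1  0.3 -0.6] M [ 0.02 -0.03 -0.02] g 84.9
grip t22.38 p [514.4 301.   21.9] yaw 78.8 F [-0.2  1.1  3.8] M [ 0.15 -0.02  0.02] g 49.2
 t22.75 p [513.  300.2  29.6] yaw 78.8 F [ 0.8  0.1 -2.7] M [ 0.01 -0.01 -0.  ] g 48.9
lift t23.90 p [512.5 300.  178.5] yaw 78.8 F [-0.   0.5 -3.5] M [ 0.01 -0.04  0.01] g 48.9
```

View pics/c2.png

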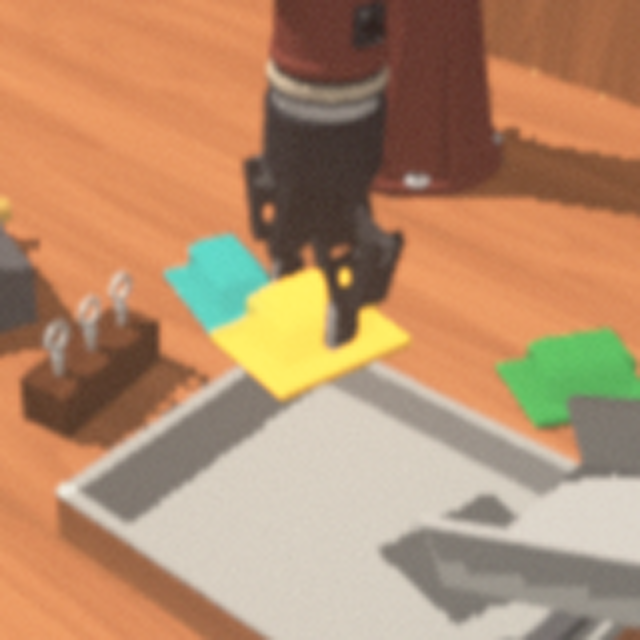

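View pics/c1.png

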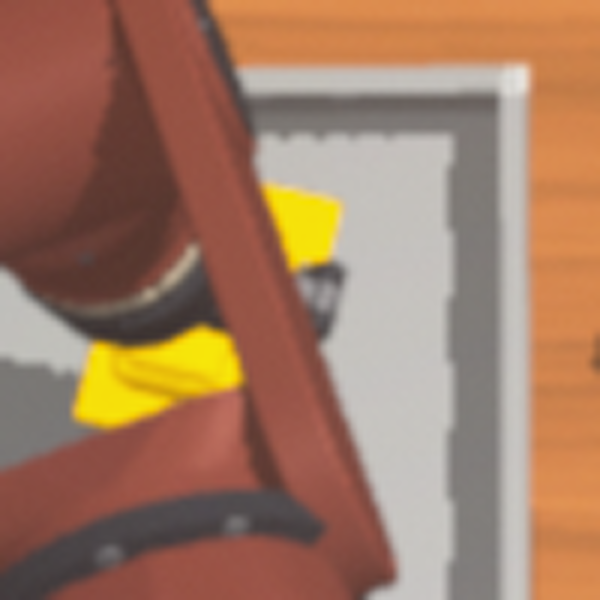

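```bash
python3 - <<'E'
from h import *
lan=np.load("lan.npy")
move_l([lan[0],lan[1],190],down(72.8),180);st("over")
move_l([lan[0],lan[1],120],None,80);wait(.3);st("hover")
lens=lan
shot("top","pics/d1.png",(295,105,415,205),6,lan,dict(a=1.4,b=1.4,c=1.4),lens=lens,lz=108)
shot("scene","pics/d2.png",(130,110,250,225),6,lan,lens=lens,lz=107)
shot("scene","pics/d3.png",(130,110,250,225),6)
E
```

```text
over t26.71 p [ 556.5 -157.6  189.9] yaw 72.8 F [-0.1  1.  -3.6] M [ 0.01 -0.05  0.01] g 49.0
hover t28.03 p [ 556.8 -158.3  120.5] yaw 72.8 F [ 0.1  0.5 -2.3] M [-0.02  0.05  0.04] g 49.1
```

View pics/d1.png

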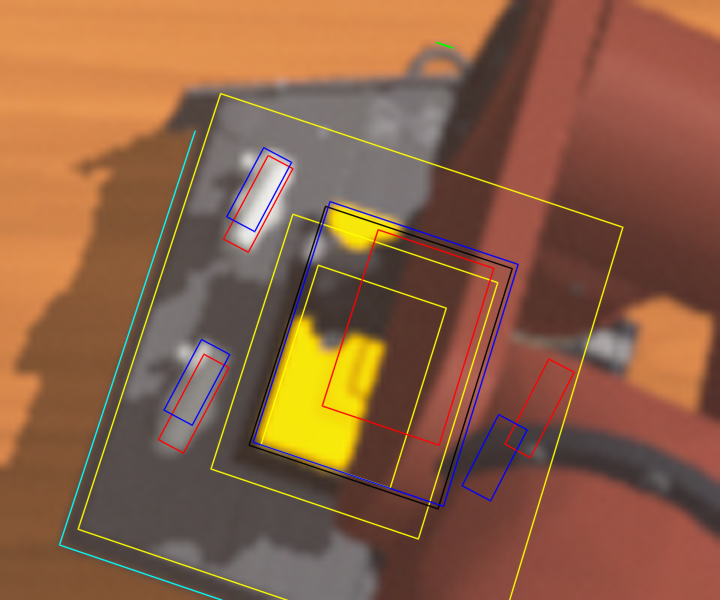

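View pics/d2.png

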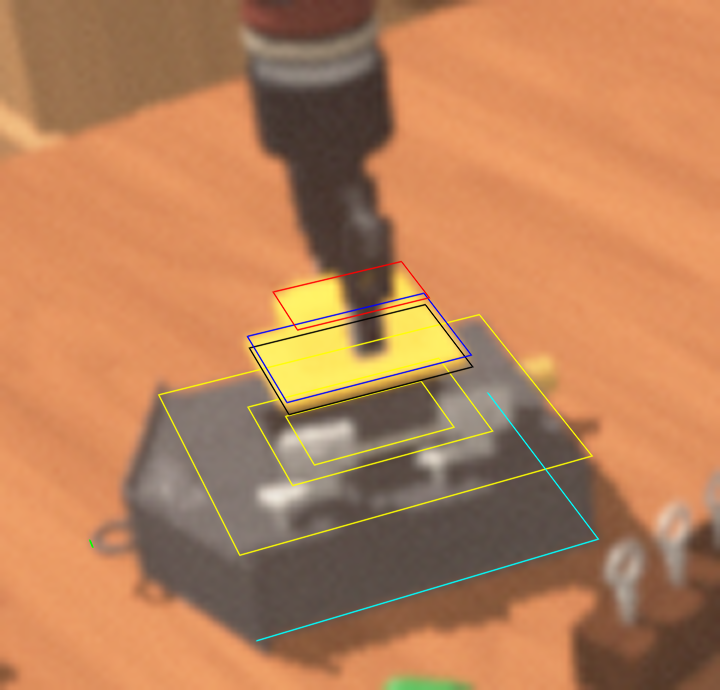

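View pics/d3.png

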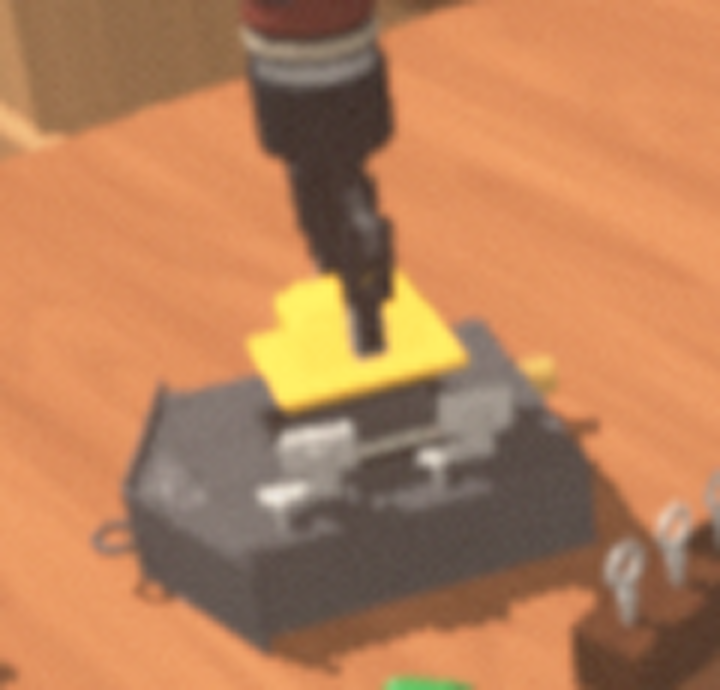

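```bash
python3 - <<'E'
from h import *
lan=np.load("lan.npy")
move_l([lan[0],lan[1],95],None,50);wait(.4);o=st()
z=85+95-o["tcp_pos"][2]
move_l([lan[0],lan[1],z],None,30);wait(.8);st("final")
shot("top","pics/e1.png",(295,105,415,205),6,lan,dict(a=1.4,b=1.4,c=1.4),lens=lan,lz=73)
shot("scene","pics/e2.png",(130,110,250,225),6)
E
```

```text
t29.23 p [ 556.7 -158.3   95.3] yaw 72.8 F [-0.5 -1.1 -2.9] M [ 0.02  0.01 -0.03] g 48.8
final t30.52 p [ 556.5 -158.2   84.7] yaw 72.8 F [-0.9 -0.4 -3.8] M [ 0.04  0.02 -0.06] g 49.0
```

View pics/e1.png

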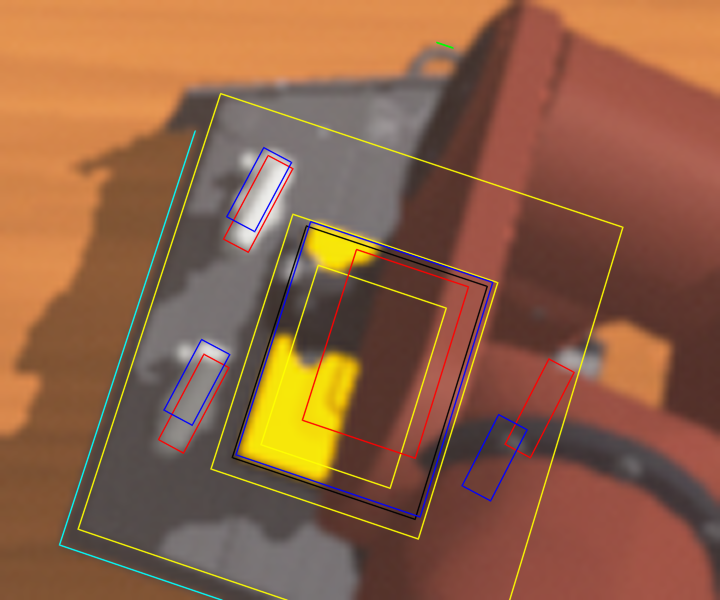

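View pics/e2.png

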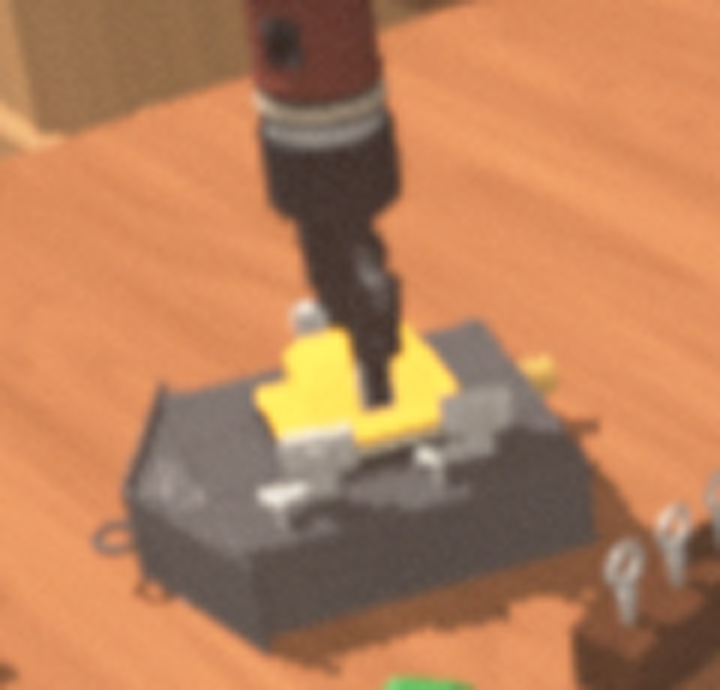

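```bash
python3 - <<'E'
from h import *
st(); sign_off(); 
E
```

```text
t30.62 p [ 556.5 -158.2   84.7] yaw 72.8 F [ 0.2 -0.6 -2.8] M [-0.04  0.04 -0.05] g 49.2
the job is handed in; nothing more can be done
```

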